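Pry the lamp-bay cover off a bench photometer

TASK

Take the orange flat pry tool from its rest, put its blade in the yellow notch at the front of the photometer and lever the snapped-on blue cover until its front pops up; do not touch the cover with the gripper's fingers while it is still snapped in. Then lay the tool down on its rest or on the bench, clear of the photometer, the cover and the tray, lift the loose cover off by its black rib and set it down, without dropping it, flat inside the steel tray, rib up. Leave the amber bottle and the slide box where they stand.

Things in the scene. Friction and masses are not known exactly. Their poses are not given: they have to be found in the camera images.
- unit: Bench photometer, fixed, white on a red base, 200 (x) x 180 (y) x 88 mm high (a console with a dark screen on its rear part, from 30 mm behind the centre to the rear face, rises to 110 mm). Origin: centre of its underside. x points from its front face (at x = -100 mm) to its rear, z up.
- notch (a point): Middle of the front edge of the pry notch's yellow floor, on the photometer's front face, 80 mm above the bench; axes as the photometer (x points in). The notch is 38 mm wide (y), 8 mm high and open to the front; its floor is 12 mm deep, behind it the bay is open. The cover's underside is at z = +8 mm and begins at x = 12 mm (its edge is cut back there, so the yellow shows from above).
- bay (a point): Centre of the bay's mouth on the photometer (z = 88 mm, the plane on which the cover's plate lies); axes as the photometer. The seated cover's body origin is here.
- cover: Snap-fit cover, loose part, 90 g: blue plate 106 (x) x 120 (y) x 5 mm, black rib on top, 16 mm skirts below, on which it stands when laid flat. Origin: middle of the plate's underside; x from its front (notch) edge to its rear, z up; seated, its axes are the photometer's. A spring latch behind the front wall holds its front down with 10 to 20 N; its rear only rests on the rim. Once pried it lifts straight off.
- cover_rib (a point): Point to grasp on the cover's rib: on its centre line, 22 mm above the plate's top (27 mm above the body origin), axes as the cover. The rib is 56 mm long (x), 16 mm thick (y, the way to pinch it) and rises 32 mm above the plate's top.
- cover_lip (a point): Underside of the cover's plate at the middle of its cut-out front edge, 43 mm in front of the cover's origin. Seated 88 mm above the bench; popped it stays propped 8 to 14 mm higher (over 8 N downward snaps it in again). Blade 42 mm in, notch's front edge as fulcrum: pressing the handle down 7 degrees meets the cover, 10 to 14 degrees pops it; less deep takes more.
- pry_tool: Flat pry tool, loose, 90 g, 155 mm long: orange handle 80 long x 18 x 18 mm, then a straight steel blade 75 mm long, 18 mm wide and 3 mm thick on the middle height of the handle. Origin: middle of its underside (9 mm below its centre line); x points to the blade's tip, z up (the blade lies flat).
- pry_grip (a point): Grasp point of the pry tool, on the centre line of the handle, 40 mm from the handle's rear end, 107.5 mm behind the blade's tip and 32.5 mm behind the handle's front end; axes as the tool. Pinch it across its y (18 mm). On the rest it is 39 mm above the bench.
- pry_tip (a point): Middle of the end of the pry tool's blade, half-way in its thickness; axes as the tool.
- rest: Grey tool rest, fixed: base 150 x 56 x 6 mm, two saddles 12 mm thick: at x = -69 mm, 30 mm high, under the handle's rear, and at x = +55 mm, 37.5 mm high, under the blade; each has cheeks 8 mm higher, 28 mm apart. Origin: centre of its underside. The tool lies on it along its x, the tool's origin 30 mm above the rest's.
- tray: Open steel tray, fixed, 190 (x) x 170 (y) x 28 mm, walls and floor 4 mm thick. Origin: centre of its underside, z up. The cover lying flat in it, rib up, has its body origin 20 mm above the tray's.
- reagent: Bystander: amber bottle, 64 mm across, 150 mm high, standing; origin at its underside.
- slide_box: Bystander: cardboard box with a white lid, 102 x 82 x 48 mm; origin at its underside.
Mind the look-alikes: they are no part of the job. Of the things like the pry_tool, leave any that is red; of the rest the smaller one is meant.

How it is judged:
By the outcome, as a careful person would: the job done as asked, in the order asked, and still so for the second after the job is handed in, with the robot touching nothing.
It also fails if it takes over 64 s, if anything falls off the work surface, if the arm or the gripper's body presses on something with over 40 N, if the wrist force passes 120 N, or if a joint passes its speed limit or range.

ROBOT

A 6-joint arm with a two-finger parallel gripper is mounted at the origin on the work surface. World frame = base frame: x ahead of the robot, y to its left, z up, the work surface at z = 0. Lengths are in m, angles in degrees, forces in N, time in s.
With the tool pointing down it reaches from about 0.325 to 0.925 m from the base axis. Payload 3.1 kg.
Tool frame: the origin (TCP) lies at the very end of the fingers, on their centre line; the grasp point (between the pads) lies 19 mm behind it (grip_point_offset is the distance from the TCP to the grasp point, in m); x points along the fingers, y is the direction in which the jaws open and shut, and the axes are right-handed (so a half turn about x gives the same grasp; the last joint's range is limited). The gripper opens to 85 mm and grips with 20 to 120 N. Pads are 22 mm wide; open, the fingers measure 114 mm over their backs; the gripper's body (76 mm by 85 mm) begins 54 mm behind the grasp point. The pads swing forward as they close: fully open they stand 13 mm farther back than shut.
Start: joints at [59.462, 12.427, 92.441, -0, 75.132, -6.429], TCP at [0.255, 0.57, 0.231] pointing down, gripper open.
Joint ranges: [-157.48, 157.48], [-44.54, 120.13], [17.64, 146.25], [-64.5, 244.5], [7.68, 150.69], [-147.95, 147.95]. Speed limits (degrees/s): [159.86, 159.86, 180, 180, 180, 180].

INTERFACE

Orientations are given as a 3x3 rotation matrix whose columns are the frame's x, y, z axes.
In Python, from station import get_state, get_image, calibration, finish_job, grip_point_offset gives the robot as it stands. The module is installed in compiled form; this text tells all that it offers.
- The arm moves only by the tool step_arm, never from a script. Its argument "motion" is a list of rows, each an object with "offset": the shift along the tool's x, y, z in mm, a list of three; "dr": the turn, a rotation vector about the tool's x, y, z in degrees, a list of three; "jaw": the closure, from -1 (fully open) to 1 (shut). In form: [{"offset": [x, y, z], "dr": [rx, ry, rz], "jaw": jaw}, ...]. A call has exactly 5 rows; each row is the pose to reach, as a shift and turn from the pose commanded when the call began, along the tool's axes at that moment; what a row does not reach only later rows make up. A row lasts 1/12 s, in which the tool goes at most 41.7 mm and 7.16 degrees, less where a joint would pass 70% of its speed; a pose out of reach is approached as far as the arm can. A call with a gripper value outside its range is refused whole. The fingers move at their own pace and stop on an object; "grip_force" is the grip in N (left out, the last holds). Time passes only in rows, so rows that repeat a pose let the fingers close, or fill a call up. It gives the time, the measured TCP pose, the force and the opening at its end, in the units of the state.
- get_state(): the state, without advancing time (a new reading comes with each control period).
- get_image(name): name is "side" or "top"; returns (picture, depth): 400x640x3 uint8, blue, green, red; 400x640 float32, m along the optical axis (not along the pixel's ray), 0 where there is no reading.
- calibration(name): a dict with "fx", "fy", "cx", "cy" (pixels), "pose" (4x4, takes a point from camera to world coordinates). Camera axes: x right, y down, z forward; pixel columns grow to the right and rows downward; lengths in m; the calibration is good to about 2 mm. A picture is of the moment at which its call begins. calibration takes no time and is no camera call.
- finish_job(): hands the job in, once; it reports no verdict.
The state is a dict: "time_s": time; "q": joint angles; "qd": joint speeds; "effort": joint torques, N m; "tool_pos": TCP position; "tcp_rot": TCP orientation; "contact_force": force on the tool from outside, world axes, zero at the start; "ft_torque": the same for the moment, N m; "opening": finger opening in m.
Only numpy, scipy, OpenCV 4.12 (cv2) and the standard library are available. Lean on these libraries where they do the work, as an engineer would, in place of code of your own. Each camera call takes 0.05 s, during which the arm holds its last target. There are 200 camera calls.

## Working session

There is one attempt and no reset: what is moved stays moved. The work goes in short steps, Python scripts to look and compute and a tool call to move; the robot and the scene stay as the last step left them, time stands still between calls to the robot, and variables do not carry over. Pictures are saved under pics/ and viewed, about 8 in all and at most 12, crops included, and the job is handed in when it is done.

Besides the shell and the picture viewer there is one more tool, called after "Request:" by a JSON object that holds its "name" and its "arguments", one argument or row to a line. step_arm: Moves the arm, as the interface text tells. Its arguments: {"type":"object","properties":{"motion":{"type":"array","items":{"type":"object","properties":{"offset":{"type":"array","items":{"type":"number"}},"dr":{"type":"array","items":{"type":"number"}},"jaw":{"type":"number"}}}},"grip_force":{"type":"number"}},"required":["motion"]}

```bash
mkdir -p pics
cat > h.py <<'E'
import numpy as np, cv2
from station import *
def snap(n,fn):
    im,d=get_image(n); cv2.imwrite(f'pics/{fn}.png',im); np.savez(f'pics/{fn}.npz',d=d,im=im); return im,d
def pt(n,d,u,v,r=1):
    c=calibration(n); p=d[v-r:v+r+1,u-r:u+r+1]; p=p[p>0]; z=np.median(p)
    P=np.array([(u-c['cx'])/c['fx']*z,(v-c['cy'])/c['fy']*z,z,1]); return (c['pose']@P)[:3]
def proj(n,P):
    c=calibration(n); q=np.linalg.inv(c['pose'])@np.append(P,1); return q[0]/q[2]*c['fx']+c['cx'],q[1]/q[2]*c['fy']+c['cy']
def ray(n,u,v,z):
    "point where pixel ray meets plane z"
    c=calibration(n); T=c['pose']; r=T[:3,:3]@np.array([(u-c['cx'])/c['fx'],(v-c['cy'])/c['fy'],1]); o=T[:3,3]; return o+r*(z-o[2])/r[2]
E
python3 - <<'E'
from h import *
np.set_printoptions(precision=4,suppress=True)
snap('top','t0');snap('side','s0')
s=get_state();print(s)
for n in('top','side'):print(calibration(n))
print(grip_point_offset)
E
```

```text
{'time_s': 0.1, 'q': array([59.4611, 12.4728, 92.5206,  0.0009, 75.1311, -6.4282]), 'qd': array([-0.0439, -0.1894, -0.1584,  0.1031, -0.0471, -0.0318]), 'effort': array([ -0.0027, -39.8082, -30.4969,  -0.0002,   0.0043,   0.    ]), 'tool_pos': array([0.2549, 0.5699, 0.2301]), 'tcp_rot': array([[-0.0011,  0.4085,  0.9128],
       [-0.0019,  0.9128, -0.4085],
       [-1.    , -0.0022, -0.0003]]), 'contact_force': array([-0.2385, -0.388 , -0.1539]), 'ft_torque': array([-0.0207, -0.0162, -0.0059]), 'opening': 0.08544115533710019}
{'fx': 516.6911009452714, 'fy': 516.6911009452714, 'cx': 329.6957792653529, 'cy': 195.92330174880598, 'pose': array([[ 0.0274, -0.9808,  0.193 ,  0.2897],
       [-0.9995, -0.0298, -0.0099,  0.1023],
       [ 0.0155, -0.1926, -0.9812,  1.5272],
       [ 0.    ,  0.    ,  0.    ,  1.    ]])}
{'fx': 482.4896981478316, 'fy': 482.4896981478316, 'cx': 317.61025613004983, 'cy': 205.48018704609976, 'pose': array([[ 0.8518, -0.2654,  0.4517, -0.0883],
       [-0.5236, -0.4588,  0.7178, -0.9697],
       [ 0.0168, -0.848 , -0.5298,  0.8693],
       [ 0.    ,  0.    ,  0.    ,  1.    ]])}
0.0187
```

View pics/t0.png

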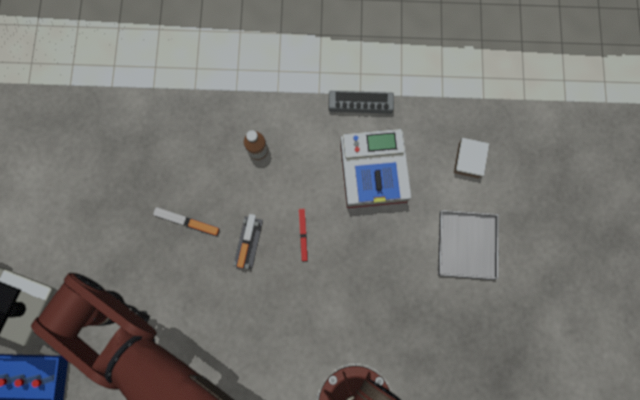

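View pics/s0.png

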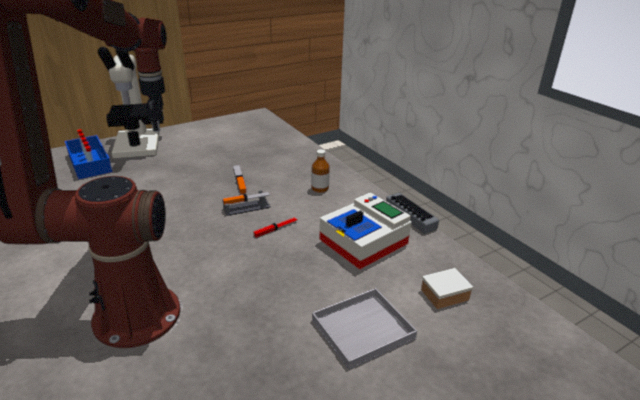

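The pictures show these candidates, in top-view pixels: 
- An orange tool on the grey rest at (247,242).
- A longer orange tool on the bench at (186,222).
- A red one at (303,235), to be left alone.

The unit is at (377,170) with its yellow notch at (379,200), the tray at (468,246), the bottle at (257,145) and the box at (473,157). My choice is the tool on the rest; I'll check it in a crop and measure.

Run:
```python
from h import *
im=cv2.imread('pics/t0.png')
a=cv2.resize(im[195:280,145:320],None,fx=4.5,fy=4.5,interpolation=cv2.INTER_CUBIC)
b=cv2.resize(im[125:215,330:420],None,fx=6,fy=6,interpolation=cv2.INTER_CUBIC)
cv2.imwrite('pics/c1.png',a);cv2.imwrite('pics/c2.png',b)
```

```text
(no output)
```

View pics/c1.png

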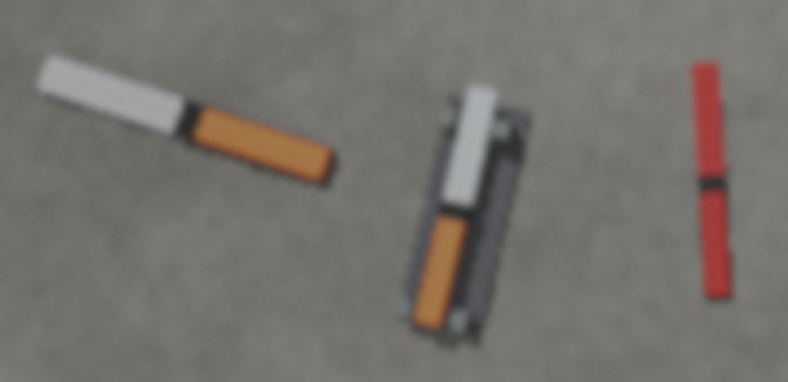

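View pics/c2.png

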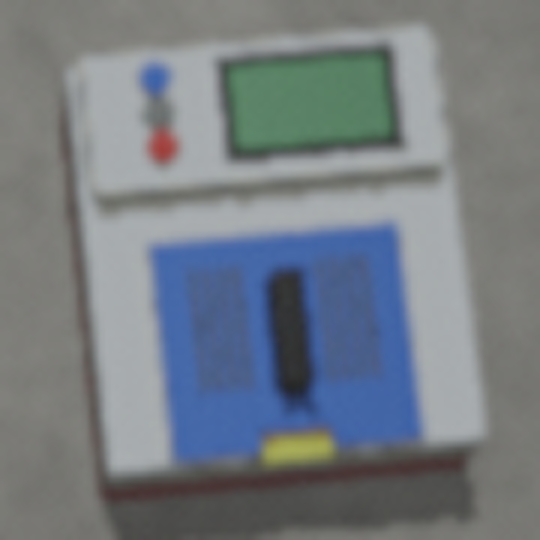

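```bash
cat > m.py <<'E'
from h import *
np.set_printoptions(precision=4,suppress=True)
k1=lambda x,y:((x+.5)/4.5+144.5,(y+.5)/4.5+194.5)
k2=lambda x,y:((x+.5)/6+329.5,(y+.5)/6+124.5)
tip=ray('top',*k1(482,87),.039);rear=ray('top',*k1(428,325),.048)
rearl=ray('top',*k1(428,325),.046)
print('tip',tip,'rear',rear,'len',np.linalg.norm((tip-rear)[:2]),'ang',np.degrees(np.arctan2(*(tip-rear)[1::-1])))
jn=ray('top',*k1(452,212),.044);print('junction',jn)
a=ray('top',*k1(44,75),.01);b=ray('top',*k1(325,167),.012);print('other len',np.linalg.norm((a-b)[:2]))
a=ray('top',*k1(706,62),.01);b=ray('top',*k1(718,298),.012);print('red len',np.linalg.norm((a-b)[:2]), a,b)
C=[ray('top',*k2(*p),.093) for p in((152,245),(397,225),(422,437),(175,460))]
C=np.array(C);c=C.mean(0);f=(C[0]+C[1]-C[2]-C[3])/2;w=(C[0]+C[3]-C[1]-C[2])/2
an=lambda v:np.degrees(np.arctan2(v[1],v[0]))
print('cover',c,'len',np.linalg.norm(f),np.linalg.norm(w),'ang',an(f),an(w)-90)
U=np.array([ray('top',*k2(*p),.088) for p in((108,473),(487,439))]);print('unit front',U.mean(0),np.linalg.norm(U[0]-U[1]),an(U[0]-U[1])-90)
N=np.array([ray('top',*k2(*p),.080) for p in((262,463),(333,458))]);print('notch',N.mean(0),np.linalg.norm(N[0]-N[1]))
R=np.array([ray('top',*k2(*p),.125) for p in((284,270),(295,393))]);print('rib',R.mean(0),np.linalg.norm(R[0]-R[1]),an(R[0]-R[1]))
z=np.load('pics/t0.npz');d=z['d']
for n,u,v in(('blade',250,222),('handle',244,258),('cover',360,190),('unittop',350,165),('tray',468,246),('bench',300,300)):print(n,pt('top',d,u,v))
T=np.array([ray('top',*p,.028) for p in((440,212),(497,214),(497,280),(439,278))]);print('tray',T.mean(0),T)
B=np.array([ray('top',*p,.048) for p in((461,139),(488,143),(484,177),(457,173))]);print('box',B)
print('bottle',ray('top',252,134,.15))
E
python3 m.py
```

```text
tip [0.5221 0.3124 0.039 ] rear [0.3682 0.3365 0.048 ] len 0.1558007515211706 ang -8.895760619281564
junction [0.4402 0.3263 0.044 ]
other len 0.19677491644782977
red len 0.15565242280748318 [0.5477 0.1697 0.01  ] [0.3927 0.156  0.012 ]
cover [ 0.618  -0.0468  0.093 ] len 0.10428445749391077 0.11767988463385395 ang 6.834333073752976 6.864694422452075
unit front [ 0.5636 -0.0532  0.088 ] 0.18067110424368404 6.9305469109606435
notch [ 0.5629 -0.0539  0.08  ] 0.033956495200341726
rib [ 0.6153 -0.0448  0.125 ] 0.05871277874713239 5.538638328519739
blade [0.4979 0.3157 0.0416]
handle [0.3937 0.3265 0.0439]
cover [0.5917 0.0022 0.0923]
unittop [0.6646 0.0319 0.0898]
tray [ 0.4507 -0.3268  0.0036]
bench [0.2805 0.1643 0.0001]
tray [ 0.4494 -0.3207  0.028 ] [[ 0.5461 -0.2395  0.028 ]
 [ 0.5452 -0.4082  0.028 ]
 [ 0.3525 -0.4014  0.028 ]
 [ 0.3535 -0.2339  0.028 ]]
box [[ 0.7662 -0.3011  0.048 ]
 [ 0.7564 -0.3819  0.048 ]
 [ 0.6514 -0.3667  0.048 ]
 [ 0.6611 -0.2869  0.048 ]]
bottle [0.7291 0.3087 0.15  ]
```

```bash
cat >> h.py <<'E'
from scipy.spatial.transform import Rotation as Ro
def R_of(yaw,pitch=0):
    "gripper down, z axis = forward at yaw, nose pitched up"
    B=np.array([[0,0,1.],[0,1,0],[-1,0,0]])
    return Ro.from_euler('z',yaw,degrees=True).as_matrix()@Ro.from_euler('y',-pitch,degrees=True).as_matrix()@B
def go(pos,R):
    s=get_state(); R0=s['tcp_rot']; 
    print('t',s['time_s'],'at',np.round(s['tool_pos'],4),'off',np.round(R0.T@(np.array(pos)-s['tool_pos'])*1000,1),'dr',np.round(Ro.from_matrix(R0.T@R).as_rotvec(degrees=True),2))
E
python3 -c "
from h import *
go([.4155,.329,.130],R_of(-8.9))
print('yellow side px',proj('side',[.5629,-.0539,.08]),'tip',proj('side',[.5221,.3124,.039]),'grip',proj('side',[.4155,.329,.048]))"
```

```text
t 0.1 at [0.2549 0.5699 0.2301] off [ 100.4 -154.   245. ] dr [-15.21  -0.03   0.12]
yellow side px (np.float64(339.42317536267325), np.float64(232.3788869301663)) tip (np.float64(268.8507820456719), np.float64(191.88125302652304)) grip (np.float64(237.54556817710238), np.float64(195.475974817902))
```

Request:
{"name": "step_arm", "arguments": {
  "motion": [
    {"offset": [14, -22, 35], "dr": [-3, 0, 0], "jaw": -1},
    {"offset": [28, -44, 70], "dr": [-6, 0, 0], "jaw": -1},
    {"offset": [40, -66, 105], "dr": [-9, 0, 0], "jaw": -1},
    {"offset": [54, -88, 140], "dr": [-12, 0, 0], "jaw": -1},
    {"offset": [66, -110, 175], "dr": [-15.2, 0, 0], "jaw": -1}
  ],
  "grip_force": 100
}}

```text
time_s: 0.52
tool_pos: [0.3655, 0.4037, 0.1665]
tcp_rot: [[-0.001, 0.151, 0.988], [-0.001, 0.988, -0.151], [-1.0, -0.001, -0.001]]
contact_force: [0.4, -0.4, 0.1]
opening: 0.0854
```

```bash
python3 -c "
from h import *
go([.4155,.329,.080],R_of(-8.9))"
```

```text
t 0.5167 at [0.3655 0.4037 0.1665] off [ 86.5 -66.2  60.8] dr [ 0.19 -0.04  0.05]
```

Request:
{"name": "step_arm", "arguments": {
  "motion": [
    {"offset": [20, -22, 20], "dr": [0, 0, 0], "jaw": -1},
    {"offset": [42, -44, 40], "dr": [0, 0, 0], "jaw": -1},
    {"offset": [64, -66, 60.5], "dr": [0, 0, 0], "jaw": -1},
    {"offset": [86, -66, 60.5], "dr": [0, 0, 0], "jaw": -1},
    {"offset": [86, -66, 60.5], "dr": [0, 0, 0], "jaw": -1}
  ]
}}

```text
time_s: 0.93
tool_pos: [0.4119, 0.3271, 0.0767]
tcp_rot: [[-0.009, 0.158, 0.987], [-0.005, 0.987, -0.158], [-1.0, -0.007, -0.008]]
contact_force: [-1.3, 0.0, -1.4]
opening: 0.0852
```

```bash
python3 -c "
from h import *
im,d=snap('top','t1')
im2,d2=snap('side','s1')
a=cv2.resize(im[195:280,200:300],None,fx=4,fy=4,interpolation=cv2.INTER_CUBIC)
b=cv2.resize(im2[130:230,190:300],None,fx=4,fy=4,interpolation=cv2.INTER_CUBIC)
o=np.zeros((400,850,3),np.uint8);o[:340,:400]=a;o[:400,405:845]=b
cv2.imwrite('pics/c3.png',o)
go([.4155,.329,.0203],R_of(-8.9))"
```

```text
t 1.0333 at [0.414  0.3303 0.0808] off [60.5 -1.   1.9] dr [-0.04 -0.15  0.1 ]
```

View pics/c3.png

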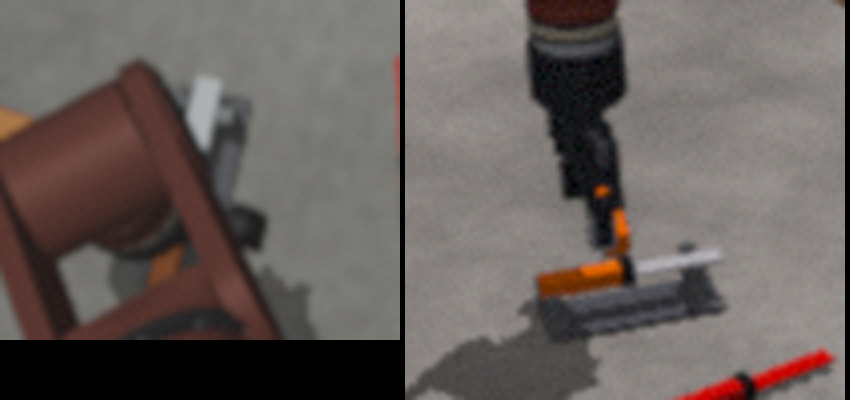

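The fingers are above the handle of the tool on the rest: in the side crop its handle runs (537,283)–(620,270), with the tip at (720,255). I'll descend and close.

Request:
{"name": "step_arm", "arguments": {
  "motion": [
    {"offset": [20, -0.5, 1.5], "dr": [0, 0, 0], "jaw": -1},
    {"offset": [40, -0.5, 1.5], "dr": [0, 0, 0], "jaw": -1},
    {"offset": [52, -0.5, 1.5], "dr": [0, 0, 0], "jaw": -1},
    {"offset": [60, -0.5, 1.5], "dr": [0, 0, 0], "jaw": -0.5},
    {"offset": [60, -0.5, 1.5], "dr": [0, 0, 0], "jaw": 0}
  ]
}}

```text
time_s: 1.45
tool_pos: [0.4152, 0.3304, 0.0209]
tcp_rot: [[-0.002, 0.154, 0.988], [-0.001, 0.988, -0.154], [-1.0, -0.001, -0.002]]
contact_force: [-1.1, -0.1, -0.1]
opening: 0.0637
```

Request:
{"name": "step_arm", "arguments": {
  "motion": [
    {"offset": [0, 0, 0], "dr": [0, 0, 0], "jaw": 0.3},
    {"offset": [0, 0, 0], "dr": [0, 0, 0], "jaw": 1},
    {"offset": [0, 0, 0], "dr": [0, 0, 0], "jaw": 1},
    {"offset": [0, 0, 0], "dr": [0, 0, 0], "jaw": 1},
    {"offset": [0, 0, 0], "dr": [0, 0, 0], "jaw": 1}
  ],
  "grip_force": 100
}}

```text
time_s: 1.87
tool_pos: [0.4176, 0.331, 0.0233]
tcp_rot: [[0.002, 0.155, 0.988], [0.002, 0.988, -0.155], [-1.0, 0.002, 0.002]]
contact_force: [-0.8, -0.5, 5.1]
opening: 0.016
```

Request:
{"name": "step_arm", "arguments": {
  "motion": [
    {"offset": [0, 0, 0], "dr": [0, 0, 0], "jaw": 1},
    {"offset": [0, 0, 0], "dr": [0, 0, 0], "jaw": 1},
    {"offset": [0, 0, 0], "dr": [0, 0, 0], "jaw": 1},
    {"offset": [0, 0, 0], "dr": [0, 0, 0], "jaw": 1},
    {"offset": [0, 0, 0], "dr": [0, 0, 0], "jaw": 1}
  ],
  "grip_force": 110
}}

```text
time_s: 2.28
tool_pos: [0.4176, 0.3311, 0.0233]
tcp_rot: [[0.002, 0.155, 0.988], [0.002, 0.988, -0.155], [-1.0, 0.002, 0.002]]
contact_force: [0.3, 0.1, 5.8]
opening: 0.0161
```

Request:
{"name": "step_arm", "arguments": {
  "motion": [
    {"offset": [-15, 0, 0], "dr": [0, 0, 0], "jaw": 1},
    {"offset": [-35, 0, 0], "dr": [0, 0, 0], "jaw": 1},
    {"offset": [-60, 0, 0], "dr": [0, 0, 0], "jaw": 1},
    {"offset": [-80, 0, 0], "dr": [0, 0, 0], "jaw": 1},
    {"offset": [-80, 0, 0], "dr": [0, 0, 0], "jaw": 1}
  ]
}}

```text
time_s: 2.7
tool_pos: [0.4194, 0.332, 0.1061]
tcp_rot: [[0.007, 0.155, 0.988], [0.004, 0.988, -0.155], [-1.0, 0.005, 0.007]]
contact_force: [1.6, 0.7, 0.2]
opening: 0.0161
```

```bash
python3 -c "
from h import *
snap('side','s2');print(get_state()['contact_force'])
go([.4314,-.0698,.105],R_of(6.9))"
```

```text
[-0.3259335   0.39844212 -1.00705888]
t 2.75 at [0.4182 0.3313 0.104 ] off [  -2.1 -394.2   75.1] dr [-15.81   0.27  -0.17]
```

Request:
{"name": "step_arm", "arguments": {
  "motion": [
    {"offset": [-5, -20, 4], "dr": [-1, 0, 0], "jaw": 1},
    {"offset": [-5, -55, 10], "dr": [-3, 0, 0], "jaw": 1},
    {"offset": [-5, -95, 18], "dr": [-5, 0, 0], "jaw": 1},
    {"offset": [-5, -135, 26], "dr": [-6, 0, 0], "jaw": 1},
    {"offset": [-5, -175, 33], "dr": [-8, 0, 0], "jaw": 1}
  ]
}}

```text
time_s: 3.17
tool_pos: [0.4201, 0.1504, 0.1048]
tcp_rot: [[-0.003, 0.013, 1.0], [-0.001, 1.0, -0.013], [-1.0, -0.001, -0.003]]
contact_force: [1.1, 0.3, -0.7]
opening: 0.0162
```

```bash
python3 -c "
from h import *
go([.4314,-.0698,.105],R_of(6.9))"
```

```text
t 3.1667 at [0.4201 0.1504 0.1048] off [-1.000e-01 -2.201e+02  1.430e+01] dr [-7.66 -0.18  0.04]
```

Request:
{"name": "step_arm", "arguments": {
  "motion": [
    {"offset": [0, -40, 3], "dr": [-1.5, 0, 0], "jaw": 1},
    {"offset": [0, -80, 6], "dr": [-3, 0, 0], "jaw": 1},
    {"offset": [0, -120, 9], "dr": [-4.5, 0, 0], "jaw": 1},
    {"offset": [0, -160, 12], "dr": [-6, 0, 0], "jaw": 1},
    {"offset": [0, -195, 14], "dr": [-7.7, 0, 0], "jaw": 1}
  ]
}}

```text
time_s: 3.58
tool_pos: [0.4311, -0.045, 0.105]
tcp_rot: [[-0.003, -0.119, 0.993], [0.0, 0.993, 0.119], [-1.0, 0.001, -0.003]]
contact_force: [0.8, 0.4, -0.9]
opening: 0.0162
```

```bash
python3 -c "
from h import *
go([.4314,-.0698,.0685],R_of(6.9))"
```

```text
t 3.5833 at [ 0.4311 -0.045   0.105 ] off [ 36.5 -24.7  -2.5] dr [-0.07 -0.15 -0.04]
```

Request:
{"name": "step_arm", "arguments": {
  "motion": [
    {"offset": [10, -12, -1], "dr": [0, 0, 0], "jaw": 1},
    {"offset": [25, -20, -2], "dr": [0, 0, 0], "jaw": 1},
    {"offset": [36, -24, -2], "dr": [0, 0, 0], "jaw": 1},
    {"offset": [36, -24, -2], "dr": [0, 0, 0], "jaw": 1},
    {"offset": [36, -24, -2], "dr": [0, 0, 0], "jaw": 1}
  ]
}}

```text
time_s: 4.0
tool_pos: [0.4314, -0.0665, 0.0687]
tcp_rot: [[-0.005, -0.117, 0.993], [0.002, 0.993, 0.117], [-1.0, 0.002, -0.005]]
contact_force: [0.6, 0.3, -0.4]
opening: 0.0158
```

```bash
python3 -c "
from h import *
im,d=snap('top','t3')
im2,d2=snap('side','s3')
a=cv2.resize(im[150:250,340:420],None,fx=5,fy=5,interpolation=cv2.INTER_CUBIC)
b=cv2.resize(im2[180:270,280:360],None,fx=5,fy=5,interpolation=cv2.INTER_CUBIC)
o=np.zeros((500,800,3),np.uint8);o[:,:400]=a;o[:450,400:]=b
cv2.imwrite('pics/c4.png',o)
for n in('top','side'):
  z=np.array([.9928,.1201,0]);N=np.array([.5629,-.0539,.08]);print(n,'notch',proj(n,N),'pred tip',proj(n,N-z*.025+[0,0,.004]))
go([.4314,-.0698,.0685],R_of(6.9))"
```

```text
top notch (np.float64(379.15182866924255), np.float64(201.32864462632187)) pred tip (np.float64(380.2852853861091), np.float64(209.70326771043054))
side notch (np.float64(339.42317536267325), np.float64(232.3788869301663)) pred tip (np.float64(332.72455022234124), np.float64(234.31533904222727))
t 4.1 at [ 0.4333 -0.0666  0.0704] off [ 1.9 -3.  -2.2] dr [-0.09 -0.05 -0.03]
```

View pics/c4.png

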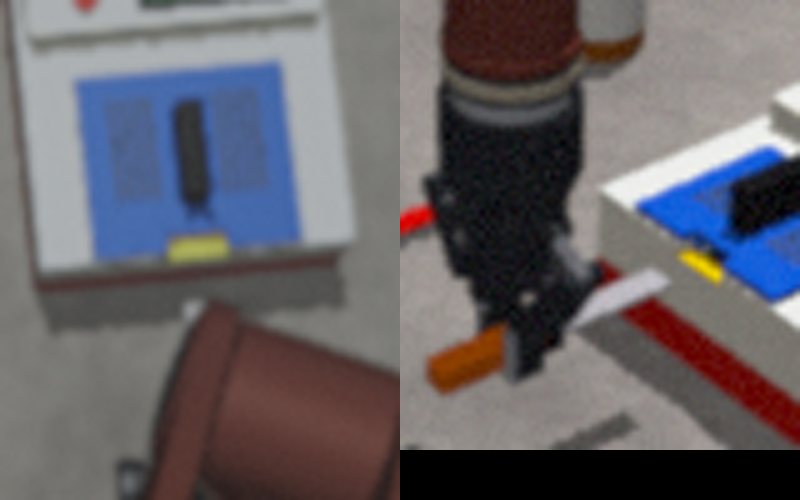

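The tip is at top px (379,210.6) and side px (332,235.4), within a pixel of the prediction. The notch front is at top (379,201) and side (340,234). The alignment is fine, so I'll correct 3 mm sideways and 2 mm down, then advance.

Request:
{"name": "step_arm", "arguments": {
  "motion": [
    {"offset": [2.5, -3, -1], "dr": [0, 0, 0], "jaw": 1},
    {"offset": [2.5, -3, 5], "dr": [0, 0, 0], "jaw": 1},
    {"offset": [2.5, -3, 15], "dr": [0, 0, 0], "jaw": 1},
    {"offset": [2.5, -3, 24], "dr": [0, 0, 0], "jaw": 1},
    {"offset": [2.5, -3, 30], "dr": [0, 0, 0], "jaw": 1}
  ]
}}

```text
time_s: 4.52
tool_pos: [0.4662, -0.0664, 0.069]
tcp_rot: [[0.003, -0.119, 0.993], [-0.001, 0.993, 0.119], [-1.0, -0.001, 0.002]]
contact_force: [0.2, 0.9, -1.5]
opening: 0.0158
```

```bash
python3 -c "
from h import *
go([.4979,-.0618,.0678],R_of(6.9));print(get_state()['contact_force'])"
```

```text
t 4.5167 at [ 0.4662 -0.0664  0.069 ] off [ 1.3  0.8 32.1] dr [-0.08  0.14  0.05]
[ 0.21631017  0.88017766 -1.54605896]
```

Request:
{"name": "step_arm", "arguments": {
  "motion": [
    {"offset": [1, 0, 7], "dr": [0, 0, 0], "jaw": 1},
    {"offset": [1.3, 0.5, 14], "dr": [0, 0, 0], "jaw": 1},
    {"offset": [1.3, 0.5, 22], "dr": [0, 0, 0], "jaw": 1},
    {"offset": [1.3, 0.5, 30], "dr": [0, 0, 0], "jaw": 1},
    {"offset": [1.3, 0.5, 33], "dr": [0, 0, 0], "jaw": 1}
  ]
}}

```text
time_s: 4.93
tool_pos: [0.4982, -0.0621, 0.0672]
tcp_rot: [[0.001, -0.119, 0.993], [-0.0, 0.993, 0.119], [-1.0, -0.0, 0.001]]
contact_force: [0.3, -0.2, -2.1]
opening: 0.0163
```

```bash
python3 -c "
from h import *
im2,d2=snap('side','s4')
go([.4979,-.0618,.0678],R_of(6.9));print(get_state()['contact_force'])
b=cv2.resize(im2[180:270,280:380],None,fx=5,fy=5,interpolation=cv2.INTER_CUBIC)
cv2.imwrite('pics/c5.png',b)"
```

```text
t 4.9833 at [ 0.4982 -0.0621  0.0673] off [-0.5  0.3 -0.3] dr [-0.09  0.08  0.03]
[-0.26355552 -0.35515332 -0.49230383]
```

View pics/c5.png

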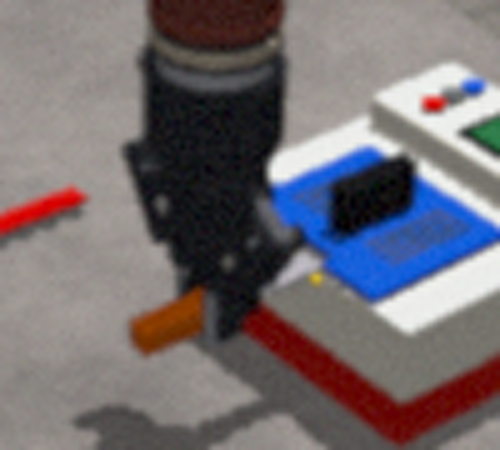

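The blade is in the notch under the cover, with a strip of yellow showing to its right at crop (316,278), and there is no contact force. Next I'll lever about the notch edge.

```bash
cat > pry.py <<'E'
from h import *
P=np.array([.5629,-.0539,.080]);v=np.array([-14.2,0,65.5])/1000
for t in (4,7,10,12,14,17,20):
    R=R_of(6.9,t);print(t,end=' ');go(P-R@v,R)
s=get_state();f=s['tcp_rot'][:,2];print('pitch',np.degrees(np.arcsin(f[2])),s['contact_force'],s['ft_torque'])
E
python3 pry.py
```

```text
4 t 4.9833 at [ 0.4982 -0.0621  0.0673] off [6.  0.4 0.9] dr [-0.09 -3.92  0.03]
7 t 4.9833 at [ 0.4982 -0.0621  0.0673] off [9.3 0.4 1.9] dr [-0.09 -6.92  0.03]
10 t 4.9833 at [ 0.4982 -0.0621  0.0673] off [12.6  0.4  3.2] dr [-0.09 -9.92  0.03]
12 t 4.9833 at [ 0.4982 -0.0621  0.0673] off [14.8  0.4  4.1] dr [ -0.09 -11.92   0.03]
14 t 4.9833 at [ 0.4982 -0.0621  0.0673] off [16.9  0.4  5.1] dr [ -0.09 -13.92   0.04]
17 t 4.9833 at [ 0.4982 -0.0621  0.0673] off [20.   0.4  6.7] dr [ -0.09 -16.92   0.04]
20 t 4.9833 at [ 0.4982 -0.0621  0.0673] off [23.   0.4  8.5] dr [ -0.09 -19.92   0.04]
pitch 0.08268990240764029 [-0.26355552 -0.35515332 -0.49230383] [ 0.00799545 -0.01231639  0.01541368]
```

Request:
{"name": "step_arm", "arguments": {
  "motion": [
    {"offset": [3, 0.3, 0.4], "dr": [0, -2, 0], "jaw": 1},
    {"offset": [6, 0.3, 0.9], "dr": [0, -4, 0], "jaw": 1},
    {"offset": [8.2, 0.3, 1.5], "dr": [0, -6, 0], "jaw": 1},
    {"offset": [10.5, 0.3, 2.3], "dr": [0, -8, 0], "jaw": 1},
    {"offset": [12.6, 0.3, 3.2], "dr": [0, -10, 0], "jaw": 1}
  ],
  "grip_force": 120
}}

```text
time_s: 5.4
tool_pos: [0.4997, -0.0614, 0.0544]
tcp_rot: [[0.174, -0.118, 0.978], [0.021, 0.993, 0.116], [-0.985, -0.0, 0.175]]
contact_force: [0.9, 0.3, -2.1]
opening: 0.0161
```

```bash
python3 pry.py
```

```text
4 t 5.4 at [ 0.4997 -0.0614  0.0544] off [-6.9 -0.1  0.5] dr [-0.11  6.09  0.02]
7 t 5.4 at [ 0.4997 -0.0614  0.0544] off [-3.4 -0.1  1. ] dr [-0.11  3.09  0.03]
10 t 5.4 at [ 0.4997 -0.0614  0.0544] off [ 0.1 -0.1  1.6] dr [-0.11  0.09  0.03]
12 t 5.4 at [ 0.4997 -0.0614  0.0544] off [ 2.3 -0.1  2.2] dr [-0.11 -1.91  0.03]
14 t 5.4 at [ 0.4997 -0.0614  0.0544] off [ 4.6 -0.1  2.8] dr [-0.1  -3.91  0.03]
17 t 5.4 at [ 0.4997 -0.0614  0.0544] off [ 7.9 -0.1  3.8] dr [-0.1  -6.91  0.03]
20 t 5.4 at [ 0.4997 -0.0614  0.0544] off [11.2 -0.1  5.1] dr [-0.1  -9.91  0.04]
pitch 10.094867532372415 [ 0.91812515  0.32060016 -2.08578567] [0.03207057 0.13553795 0.04063996]
```

Request:
{"name": "step_arm", "arguments": {
  "motion": [
    {"offset": [1.2, 0, 1.9], "dr": [0, -1, 0], "jaw": 1},
    {"offset": [2.3, 0, 2.2], "dr": [0, -2, 0], "jaw": 1},
    {"offset": [3.5, 0, 2.5], "dr": [0, -3, 0], "jaw": 1},
    {"offset": [4.6, 0, 2.8], "dr": [0, -4, 0], "jaw": 1},
    {"offset": [4.6, 0, 2.8], "dr": [0, -4, 0], "jaw": 1}
  ]
}}

```text
time_s: 5.82
tool_pos: [0.5014, -0.061, 0.0496]
tcp_rot: [[0.237, -0.118, 0.964], [0.029, 0.993, 0.115], [-0.971, 0.001, 0.239]]
contact_force: [-5.4, -1.5, 1.9]
opening: 0.0155
```

```bash
python3 pry.py
```

```text
4 t 5.8167 at [ 0.5014 -0.061   0.0496] off [-11.9  -0.4   0.4] dr [-0.12  9.81 -0.03]
7 t 5.8167 at [ 0.5014 -0.061   0.0496] off [-8.4 -0.4  0.7] dr [-0.12  6.81 -0.03]
10 t 5.8167 at [ 0.5014 -0.061   0.0496] off [-4.9 -0.4  1.1] dr [-0.12  3.81 -0.03]
12 t 5.8167 at [ 0.5014 -0.061   0.0496] off [-2.6 -0.4  1.5] dr [-0.12  1.81 -0.03]
14 t 5.8167 at [ 0.5014 -0.061   0.0496] off [-0.3 -0.4  2. ] dr [-0.12 -0.19 -0.02]
17 t 5.8167 at [ 0.5014 -0.061   0.0496] off [ 3.1 -0.4  2.8] dr [-0.12 -3.19 -0.02]
20 t 5.8167 at [ 0.5014 -0.061   0.0496] off [ 6.5 -0.4  3.8] dr [-0.12 -6.19 -0.02]
pitch 13.810837083659436 [-5.43650103 -1.48010933  1.92070503] [-0.28611167  0.90479545 -0.1125117 ]
```

Request:
{"name": "step_arm", "arguments": {
  "motion": [
    {"offset": [1.2, 0, 0], "dr": [0, -1, 0], "jaw": 1},
    {"offset": [2.5, 0, 0], "dr": [0, -2, 0], "jaw": 1},
    {"offset": [3.7, 0, 0.3], "dr": [0, -3, 0], "jaw": 1},
    {"offset": [5, 0, 0.6], "dr": [0, -4, 0], "jaw": 1},
    {"offset": [5, 0, 0.6], "dr": [0, -4, 0], "jaw": 1}
  ]
}}

```text
time_s: 6.23
tool_pos: [0.5049, -0.0607, 0.0455]
tcp_rot: [[0.308, -0.118, 0.944], [0.037, 0.993, 0.112], [-0.951, 0.0, 0.31]]
contact_force: [-2.6, 0.2, 0.7]
opening: 0.0158
```

```bash
python3 pry.py | tail -3
python3 - <<'E'
from h import *
im2,d2=snap('side','s5')
b=cv2.resize(im2[180:270,280:380],None,fx=6,fy=6,interpolation=cv2.INTER_CUBIC)
cv2.imwrite('pics/c6.png',b)
for n in('s0','s4','s5'):
    d=np.load(f'pics/{n}.npz')['d']
    print(n,[np.round(pt('side',d,u,v)[2],4) for u,v in((350,235),(356,237),(364,231),(372,229))])
E
```

```text
17 t 6.2333 at [ 0.5049 -0.0607  0.0455] off [-1.7 -0.2  0.5] dr [-0.14  1.05  0.03]
20 t 6.2333 at [ 0.5049 -0.0607  0.0455] off [ 1.7 -0.2  1.2] dr [-0.14 -1.95  0.03]
pitch 18.04926504444014 [-2.55194757  0.23957913  0.69965206] [-0.00480883  0.34306302  0.09410733]
s0 [np.float64(0.0917), np.float64(0.0914), np.float64(0.0906), np.float64(0.0906)]
s4 [np.float64(0.0905), np.float64(0.0911), np.float64(0.0885), np.float64(0.0894)]
s5 [np.float64(0.0885), np.float64(0.0942), np.float64(0.0962), np.float64(0.0929)]
```

View pics/c6.png

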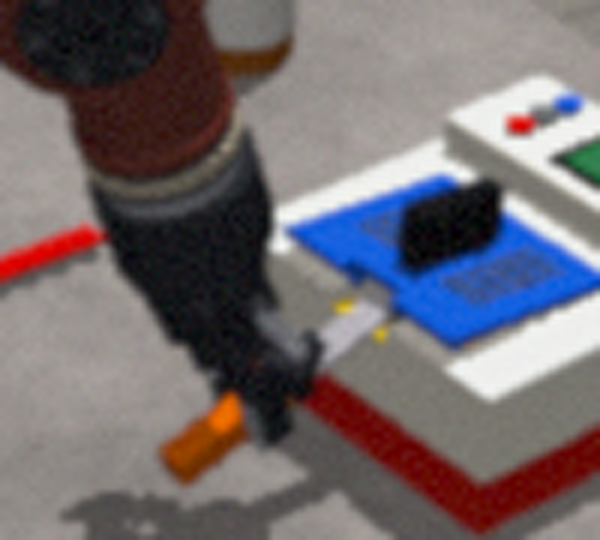

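The cover's front has popped: in the crop its front edge runs (290,230)–(455,345), standing off the rim, the blade shows at (355,330), and the torque has dropped off. I'll level the tool back and withdraw it.

```bash
cat > wd.py <<'E'
from h import *
P=np.array([.5629,-.0539,.0815]);v=np.array([-14.2,0,65.5])/1000
R=R_of(6.9,6)
for b in (0,70): go(P-R@v-R[:,2]*b/1000,R)
print(get_state()['contact_force'])
E
python3 wd.py
```

```text
t 6.2833 at [ 0.5049 -0.0607  0.0456] off [-15.8  -0.3  -0.4] dr [-1.300e-01  1.199e+01  1.000e-02]
t 6.2833 at [ 0.5049 -0.0607  0.0456] off [-30.4  -0.4 -68.8] dr [-1.300e-01  1.199e+01  1.000e-02]
[-2.06825132  0.36018384 -0.6591069 ]
```

Request:
{"name": "step_arm", "arguments": {
  "motion": [
    {"offset": [-4, 0, -1], "dr": [0, 3, 0], "jaw": 1},
    {"offset": [-8, 0, -1], "dr": [0, 6, 0], "jaw": 1},
    {"offset": [-12, 0, -1], "dr": [0, 9, 0], "jaw": 1},
    {"offset": [-16, 0, -1], "dr": [0, 12, 0], "jaw": 1},
    {"offset": [-18, 0, -10], "dr": [0, 12, 0], "jaw": 1}
  ]
}}

```text
time_s: 6.7
tool_pos: [0.4957, -0.0635, 0.0627]
tcp_rot: [[0.112, -0.119, 0.987], [0.01, 0.993, 0.119], [-0.994, -0.004, 0.112]]
contact_force: [1.2, -0.4, 0.1]
opening: 0.0158
```

```bash
python3 wd.py
```

```text
t 6.7 at [ 0.4957 -0.0635  0.0627] off [2.6 1.5 3.9] dr [-0.03  0.44  0.21]
t 6.7 at [ 0.4957 -0.0635  0.0627] off [  2.1   1.4 -66.1] dr [-0.03  0.44  0.21]
[ 1.22443358 -0.42834774  0.07969177]
```

Request:
{"name": "step_arm", "arguments": {
  "motion": [
    {"offset": [1, 1, -14], "dr": [0, 0, 0], "jaw": 1},
    {"offset": [1, 1, -30], "dr": [0, 0, 0], "jaw": 1},
    {"offset": [1, 1, -50], "dr": [0, 0, 0], "jaw": 1},
    {"offset": [1, 1, -70], "dr": [0, 0, 0], "jaw": 1},
    {"offset": [1, 1, -75], "dr": [0, 0, 0], "jaw": 1}
  ]
}}

```text
time_s: 7.12
tool_pos: [0.4114, -0.0692, 0.0488]
tcp_rot: [[0.1, -0.118, 0.988], [0.014, 0.993, 0.117], [-0.995, 0.002, 0.101]]
contact_force: [-0.5, -0.0, -1.2]
opening: 0.0155
```

Run:
```python
from h import *
snap('side','s6');snap('top','t6')
for n,q in(('s0','side'),('s6','side'),('t0','top'),('t6','top')):
    d=np.load(f'pics/{n}.npz')['d']
    R=R_of(6.9);o=[]
    for x in (-40,-20,20,45):
        p=np.array([.618,-.0468,.095])+np.array([.9928,.1201,0])*x/1000-np.array([-.1201,.9928,0])*.045
        u,v=proj(q,p);o.append(round(float(pt(q,d,int(round(u)),int(round(v)))[2]),4))
    print(n,o)
go([.418,.331,.115],R_of(-8.9))
```

```text
s0 [0.0904, 0.09, 0.0897, 0.0889]
s6 [0.0977, 0.096, 0.0932, 0.0893]
t0 [0.0921, 0.0931, 0.0944, 0.093]
t6 [0.1016, 0.0985, 0.0968, 0.0947]
t 7.2167 at [ 0.4143 -0.07    0.0501] off [-59.  397.9  57.1] dr [15.61  5.94 -0.86]
```

The depth shows the front 8–9 mm up and the rear unchanged, so the cover is popped and propped. I'll return the tool to its rest.

Request:
{"name": "step_arm", "arguments": {
  "motion": [
    {"offset": [-25, 10, 1], "dr": [1, 2, 0], "jaw": 1},
    {"offset": [-48, 40, 5], "dr": [2, 4, 0], "jaw": 1},
    {"offset": [-59, 78, 11], "dr": [3.5, 6, 0], "jaw": 1},
    {"offset": [-59, 117, 17], "dr": [5, 6, 0], "jaw": 1},
    {"offset": [-59, 157, 23], "dr": [7, 6, 0], "jaw": 1}
  ]
}}

```text
time_s: 7.63
tool_pos: [0.4175, 0.0895, 0.1145]
tcp_rot: [[0.007, 0.006, 1.0], [0.007, 1.0, -0.006], [-1.0, 0.007, 0.007]]
contact_force: [0.3, 0.2, -2.0]
opening: 0.0156
```

```bash
python3 -c "
from h import *
go([.4176,.331,.115],R_of(-8.9))"
```

```text
t 7.6333 at [0.4175 0.0895 0.1145] off [  1.2 241.5  -1.3] dr [ 8.56  0.36 -0.45]
```

Request:
{"name": "step_arm", "arguments": {
  "motion": [
    {"offset": [0, 40, 0], "dr": [1.5, 0.2, 0], "jaw": 1},
    {"offset": [0, 80, 0], "dr": [3, 0.2, 0], "jaw": 1},
    {"offset": [0, 120, 0], "dr": [4.5, 0.3, 0], "jaw": 1},
    {"offset": [0, 160, -1], "dr": [6, 0.3, 0], "jaw": 1},
    {"offset": [0, 200, -1], "dr": [8.5, 0.3, 0], "jaw": 1}
  ]
}}

```text
time_s: 8.05
tool_pos: [0.4145, 0.2908, 0.1138]
tcp_rot: [[-0.003, 0.152, 0.988], [0.009, 0.988, -0.152], [-1.0, 0.008, -0.004]]
contact_force: [0.7, -0.3, -1.6]
opening: 0.0158
```

```bash
python3 -c "
from h import *
go([.4176,.331,.060],R_of(-8.9))"
```

```text
t 8.05 at [0.4145 0.2908 0.1138] off [54.1 39.7 -2.8] dr [ 0.15 -0.25 -0.47]
```

Request:
{"name": "step_arm", "arguments": {
  "motion": [
    {"offset": [0, 15, -1], "dr": [0, 0, -0.3], "jaw": 1},
    {"offset": [5, 30, -2], "dr": [0, 0, -0.3], "jaw": 1},
    {"offset": [20, 37.5, -2], "dr": [0, 0, -0.3], "jaw": 1},
    {"offset": [40, 38, -2], "dr": [0, 0, -0.3], "jaw": 1},
    {"offset": [52, 38, -2], "dr": [0, 0, -0.3], "jaw": 1}
  ]
}}

```text
time_s: 8.47
tool_pos: [0.4175, 0.3273, 0.0603]
tcp_rot: [[-0.006, 0.15, 0.989], [0.003, 0.989, -0.15], [-1.0, 0.002, -0.006]]
contact_force: [-0.5, -0.6, -1.0]
opening: 0.0157
```

```bash
python3 -c "
from h import *
im,d=snap('top','t7');im2,d2=snap('side','s7')
go([.4176,.331,.0235],R_of(-8.9))
a=cv2.resize(im[195:280,200:300],None,fx=4,fy=4,interpolation=cv2.INTER_CUBIC)
b=cv2.resize(im2[160:230,200:300],None,fx=4,fy=4,interpolation=cv2.INTER_CUBIC)
o=np.zeros((340,800,3),np.uint8);o[:340,:400]=a;o[:280,400:]=b
cv2.imwrite('pics/c7.png',o)"
```

```text
t 8.5667 at [0.4153 0.325  0.0587] off [35.2  6.3  1.7] dr [ 0.22 -0.62  0.14]
```

View pics/c7.png

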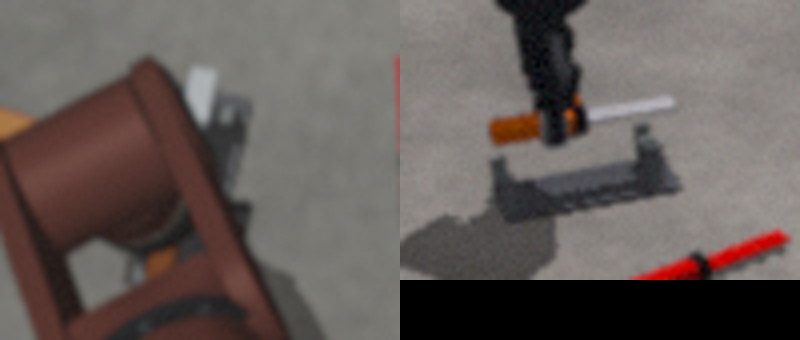

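The tool hangs level over the rest: in the side crop the tool runs (490,130)–(675,102), parallel to the rest below. I'll correct 5 mm sideways and start lowering.

Request:
{"name": "step_arm", "arguments": {
  "motion": [
    {"offset": [0, 5, 2], "dr": [0.2, -0.4, 0], "jaw": 1},
    {"offset": [3, 6, 2], "dr": [0.2, -0.4, 0], "jaw": 1},
    {"offset": [8, 6, 2], "dr": [0.2, -0.4, 0], "jaw": 1},
    {"offset": [14, 6, 2], "dr": [0.2, -0.4, 0], "jaw": 1},
    {"offset": [14, 6, 2], "dr": [0.2, -0.4, 0], "jaw": 1}
  ]
}}

```text
time_s: 8.98
tool_pos: [0.4193, 0.3309, 0.0466]
tcp_rot: [[-0.001, 0.155, 0.988], [-0.0, 0.988, -0.155], [-1.0, -0.0, -0.001]]
contact_force: [-1.1, 0.0, -1.6]
opening: 0.0161
```

```bash
python3 -c "
from h import *
get_image('side');get_image('side')
go([.4176,.331,.0235],R_of(-8.9))"
```

```text
t 9.0833 at [0.4196 0.331  0.0471] off [23.6 -0.4 -2. ] dr [-0.01 -0.02 -0.01]
```

Request:
{"name": "step_arm", "arguments": {
  "motion": [
    {"offset": [7, -0.3, -2], "dr": [0, 0, 0], "jaw": 1},
    {"offset": [14, -0.3, -2], "dr": [0, 0, 0], "jaw": 1},
    {"offset": [20, -0.3, -2], "dr": [0, 0, 0], "jaw": 1},
    {"offset": [24, -0.3, -2], "dr": [0, 0, 0], "jaw": 1},
    {"offset": [24, -0.3, -2], "dr": [0, 0, 0], "jaw": 1}
  ]
}}

```text
time_s: 9.5
tool_pos: [0.4177, 0.3313, 0.0234]
tcp_rot: [[-0.001, 0.155, 0.988], [-0.0, 0.988, -0.155], [-1.0, -0.0, -0.001]]
contact_force: [1.2, -0.4, 0.3]
opening: 0.016
```

```bash
python3 -c "
from h import *
get_image('side')
go([.4176,.331,.0233],R_of(-8.9));print(get_state()['contact_force'])"
```

```text
t 9.55 at [0.4178 0.3313 0.0234] off [ 0.1 -0.4 -0.1] dr [ 0.   -0.02  0.  ]
[-2.12459242 -1.08308698  2.37729598]
```

Request:
{"name": "step_arm", "arguments": {
  "motion": [
    {"offset": [0.5, 0, 0], "dr": [0, 0, 0], "jaw": 0.4},
    {"offset": [0.5, 0, 0], "dr": [0, 0, 0], "jaw": 0},
    {"offset": [0.5, 0, 0], "dr": [0, 0, 0], "jaw": -0.5},
    {"offset": [0.5, 0, 0], "dr": [0, 0, 0], "jaw": -1},
    {"offset": [0.5, 0, 0], "dr": [0, 0, 0], "jaw": -1}
  ],
  "grip_force": 40
}}

```text
time_s: 9.97
tool_pos: [0.4179, 0.3314, 0.0228]
tcp_rot: [[0.0, 0.155, 0.988], [0.001, 0.988, -0.155], [-1.0, 0.001, 0.0]]
contact_force: [-0.0, -0.3, 0.1]
opening: 0.0728
```

Request:
{"name": "step_arm", "arguments": {
  "motion": [
    {"offset": [0, 0, 0], "dr": [0, 0, 0], "jaw": -1},
    {"offset": [-25, 0, 0], "dr": [0, 0, 0], "jaw": -1},
    {"offset": [-65, 0, 0], "dr": [0, 0, 0], "jaw": -1},
    {"offset": [-105, 0, 0], "dr": [0, 0, 0], "jaw": -1},
    {"offset": [-145, 0, 0], "dr": [0, 0, 0], "jaw": -1}
  ]
}}

```text
time_s: 10.38
tool_pos: [0.4172, 0.3309, 0.1689]
tcp_rot: [[-0.001, 0.155, 0.988], [-0.0, 0.988, -0.155], [-1.0, -0.0, -0.001]]
contact_force: [0.7, 1.0, 0.4]
opening: 0.0854
```

```bash
python3 -c "
from h import *
im,d=snap('side','s8')
a=im[160:230,200:300];b=cv2.imread('pics/s0.png')[160:230,200:300]
print(cv2.absdiff(a,b).max(2)[10:40].mean())
go([.6153,-.0456,.20],R_of(6.9))
c=np.array([.618,-.0468,0]);print(c)"
```

```text
5.382666666666666
t 10.4333 at [0.4227 0.3344 0.179 ] off [ -21.5 -345.5  249.2] dr [-15.78   0.76  -0.49]
[ 0.618  -0.0468  0.    ]
```

Request:
{"name": "step_arm", "arguments": {
  "motion": [
    {"offset": [-5, -30, 22], "dr": [-2, 0, 0], "jaw": -1},
    {"offset": [-10, -62, 45], "dr": [-4, 0, 0], "jaw": -1},
    {"offset": [-15, -95, 68], "dr": [-6, 0, 0], "jaw": -1},
    {"offset": [-20, -128, 92], "dr": [-8, 0, 0], "jaw": -1},
    {"offset": [-20, -160, 115], "dr": [-10, 0, 0], "jaw": -1}
  ]
}}

```text
time_s: 10.85
tool_pos: [0.5081, 0.154, 0.1892]
tcp_rot: [[0.004, -0.022, 1.0], [0.001, 1.0, 0.022], [-1.0, 0.001, 0.004]]
contact_force: [0.2, 0.0, -0.1]
opening: 0.0858
```

```bash
python3 -c "
from h import *
go([.6193,-.0471,.18],R_of(6.9,-5.5))"
```

```text
t 10.85 at [0.5081 0.154  0.1892] off [   9.4 -203.4  106.8] dr [-5.66  5.7  -0.31]
```

Request:
{"name": "step_arm", "arguments": {
  "motion": [
    {"offset": [0, -36, 18], "dr": [-1, 1, 0], "jaw": -1},
    {"offset": [0, -72, 36], "dr": [-2, 2, 0], "jaw": -1},
    {"offset": [3, -108, 55], "dr": [-3, 3, 0], "jaw": -1},
    {"offset": [6, -144, 74], "dr": [-4, 4, 0], "jaw": -1},
    {"offset": [9, -180, 93], "dr": [-5.7, 5.7, 0], "jaw": -1}
  ]
}}

```text
time_s: 11.27
tool_pos: [0.6036, -0.0247, 0.1786]
tcp_rot: [[-0.099, -0.119, 0.988], [-0.006, 0.993, 0.119], [-0.995, 0.006, -0.099]]
contact_force: [0.6, 0.5, -0.1]
opening: 0.0855
```

Request:
{"name": "step_arm", "arguments": {
  "motion": [
    {"offset": [0, -12, 6], "dr": [0, 0, 0], "jaw": -0.6},
    {"offset": [0, -20, 12], "dr": [0, 0, 0], "jaw": -0.3},
    {"offset": [0, -20, 12], "dr": [0, 0, 0], "jaw": 0},
    {"offset": [0, -20, 12], "dr": [0, 0, 0], "jaw": 0},
    {"offset": [0, -20, 12], "dr": [0, 0, 0], "jaw": 0}
  ]
}}

```text
time_s: 11.68
tool_pos: [0.6166, -0.0394, 0.1774]
tcp_rot: [[-0.099, -0.12, 0.988], [-0.006, 0.993, 0.12], [-0.995, 0.006, -0.099]]
contact_force: [-0.8, 0.8, -1.1]
opening: 0.0424
```

```bash
python3 -c "
from h import *
im,d=snap('top','t9');im2,d2=snap('side','s9')
go([.6193,-.0471,.1035],R_of(6.9,-5.5));print(get_state()['opening'])
a=cv2.resize(im[120:220,330:430],None,fx=4,fy=4,interpolation=cv2.INTER_CUBIC)
b=cv2.resize(im2[160:260,300:400],None,fx=4,fy=4,interpolation=cv2.INTER_CUBIC)
cv2.imwrite('pics/c8.png',np.hstack([a,b]))
d=np.load('pics/s6.npz')['d'];P=[]
R=R_of(6.9)
# plane fit of the cover plate in s6 (side and top depth) 
for n,q in(('s6','side'),('t6','top')):
  d=np.load(f'pics/{n}.npz')['d'];P=[]
  for x in np.arange(-40,46,5):
    for y in (-50,-45,-40,-35,-30,-25,-20,20,25,30,35,40,45,50):
      if q=='side' and y>0: continue
      p=np.array([.6175,-.0473,.098])+np.array([.9928,.1201,0])*x/1000+np.array([-.1201,.9928,0])*y/1000
      u,v=proj(q,p);w=pt(q,d,int(round(u)),int(round(v)),0)
      P.append([x,y,w[2]*1000])
  P=np.array(P);P=P[(P[:,2]<112)&(P[:,2]>85)];c=np.linalg.lstsq(np.c_[P[:,:2],np.ones(len(P))],P[:,2],rcond=None)[0];print(q,'slope deg',np.degrees(np.arctan(c[:2])),'z0',c[2])
"
```

```text
t 11.7833 at [ 0.6167 -0.0394  0.1777] off [73.6 -8.4  9. ] dr [ 0.04 -0.17 -0.33]
0.04284275192183478
side slope deg [-5.13576043  0.63417568] z0 94.9056844013588
top slope deg [-4.23941847 -0.30473378] z0 97.72227440752283
  return _methods._mean(a, axis=axis, dtype=dtype,
  ret = ret.dtype.type(ret / rcount)
```

View pics/c8.png

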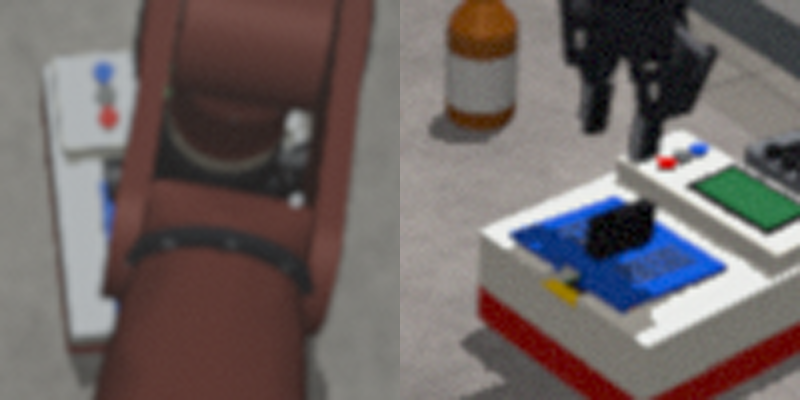

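The gripper is above the propped cover: the rib is at side crop (620,232) and the gap of the popped front is at (565,275). I'll descend in two stages.

Request:
{"name": "step_arm", "arguments": {
  "motion": [
    {"offset": [5, -4, 4], "dr": [0, 0, 0], "jaw": 0},
    {"offset": [15, -8, 8.5], "dr": [0, 0, -0.3], "jaw": 0},
    {"offset": [30, -8.3, 9], "dr": [0, 0, -0.3], "jaw": 0},
    {"offset": [40, -8.3, 9], "dr": [0, 0, -0.3], "jaw": 0},
    {"offset": [40, -8.3, 9], "dr": [0, 0, -0.3], "jaw": 0}
  ]
}}

```text
time_s: 12.2
tool_pos: [0.6206, -0.0481, 0.1327]
tcp_rot: [[-0.105, -0.119, 0.987], [-0.01, 0.993, 0.119], [-0.994, 0.002, -0.105]]
contact_force: [-0.3, -0.7, -0.1]
opening: 0.0427
```

```bash
python3 -c "
from h import *
get_image('side');get_image('side')
go([.6193,-.0471,.104],R_of(6.9,-5))"
```

```text
t 12.3 at [ 0.6225 -0.0484  0.1355] off [31.6  1.6  0.2] dr [-0.06 -0.8  -0.06]
```

Request:
{"name": "step_arm", "arguments": {
  "motion": [
    {"offset": [8, 1, 0], "dr": [0, -0.5, 0], "jaw": 0},
    {"offset": [18, 1.2, 0], "dr": [0, -0.5, 0], "jaw": 0},
    {"offset": [26, 1.2, 0], "dr": [0, -0.5, 0], "jaw": 0.1},
    {"offset": [30, 1.2, 0], "dr": [0, -0.5, 0], "jaw": 0.2},
    {"offset": [30, 1.2, 0], "dr": [0, -0.5, 0], "jaw": 0.3}
  ]
}}

```text
time_s: 12.72
tool_pos: [0.6187, -0.0475, 0.1049]
tcp_rot: [[-0.093, -0.119, 0.989], [-0.01, 0.993, 0.118], [-0.996, 0.001, -0.093]]
contact_force: [0.4, 0.1, -0.4]
opening: 0.0302
```

```bash
python3 -c "
from h import *
im,d=snap('side','s10');get_image('side')
go([.6193,-.0471,.104],R_of(6.9,-5));s=get_state();print(s['opening'],s['contact_force'])
b=cv2.resize(im[170:250,310:400],None,fx=6,fy=6,interpolation=cv2.INTER_CUBIC)
cv2.imwrite('pics/c9.png',b)"
```

```text
t 12.8167 at [ 0.62   -0.0477  0.1065] off [ 2.6  0.7 -0.4] dr [-0.07 -0.2  -0.03]
0.029677556122660168 [ 0.3232979  -0.2183966   0.26758904]
```

Request:
{"name": "step_arm", "arguments": {
  "motion": [
    {"offset": [2, 0.6, 0], "dr": [0, 0, 0], "jaw": 0.4},
    {"offset": [2, 0.6, 0], "dr": [0, 0, 0], "jaw": 0.5},
    {"offset": [2, 0.6, 0], "dr": [0, 0, 0], "jaw": 0.55},
    {"offset": [2, 0.6, 0], "dr": [0, 0, 0], "jaw": 0.6},
    {"offset": [1.5, 0.6, 0], "dr": [0, 0, 0], "jaw": 0.65}
  ],
  "grip_force": 30
}}

```text
time_s: 13.23
tool_pos: [0.6202, -0.0471, 0.1056]
tcp_rot: [[-0.089, -0.119, 0.989], [-0.01, 0.993, 0.119], [-0.996, 0.0, -0.09]]
contact_force: [0.7, -0.0, -1.2]
opening: 0.0154
```

Request:
{"name": "step_arm", "arguments": {
  "motion": [
    {"offset": [-0.5, 0, 0], "dr": [0, 0, 0], "jaw": 0.7},
    {"offset": [-1, 0, 0], "dr": [0, 0, 0], "jaw": 0.75},
    {"offset": [-1.5, 0, 0], "dr": [0, 0, 0], "jaw": 0.85},
    {"offset": [-2, 0, 0], "dr": [0, 0, 0], "jaw": 1},
    {"offset": [-2, 0, 0], "dr": [0, 0, 0], "jaw": 1}
  ]
}}

```text
time_s: 13.65
tool_pos: [0.6202, -0.0472, 0.1074]
tcp_rot: [[-0.089, -0.119, 0.989], [-0.011, 0.993, 0.118], [-0.996, 0.0, -0.09]]
contact_force: [-0.5, -0.5, -1.2]
opening: 0.0155
```

Request:
{"name": "step_arm", "arguments": {
  "motion": [
    {"offset": [0, 0, 0], "dr": [0, 0, 0], "jaw": 1},
    {"offset": [-3, 0, -0.3], "dr": [0, 0, 0], "jaw": 1},
    {"offset": [-9, 0, -0.8], "dr": [0, 0, 0], "jaw": 1},
    {"offset": [-18, 0, -1.6], "dr": [0, 0, 0], "jaw": 1},
    {"offset": [-30, 0, -2.7], "dr": [0, 0, 0], "jaw": 1}
  ],
  "grip_force": 60
}}

```text
time_s: 14.07
tool_pos: [0.6197, -0.0471, 0.1378]
tcp_rot: [[-0.091, -0.119, 0.989], [-0.01, 0.993, 0.118], [-0.996, 0.001, -0.091]]
contact_force: [-0.1, -0.7, -1.4]
opening: 0.0148
```

Request:
{"name": "step_arm", "arguments": {
  "motion": [
    {"offset": [-15, 0, -1.4], "dr": [0, 0, 0], "jaw": 1},
    {"offset": [-35, 0, -3], "dr": [0, -1, 0], "jaw": 1},
    {"offset": [-60, 0, -5], "dr": [0, -3, 0], "jaw": 1},
    {"offset": [-80, 0, -7], "dr": [0, -4, 0], "jaw": 1},
    {"offset": [-85, 0, -8], "dr": [0, -5, 0], "jaw": 1}
  ]
}}

```text
time_s: 14.48
tool_pos: [0.6229, -0.0477, 0.2296]
tcp_rot: [[0.008, -0.119, 0.993], [-0.002, 0.993, 0.119], [-1.0, -0.003, 0.008]]
contact_force: [-0.0, 0.4, 0.1]
opening: 0.0144
```

```bash
cat > cor.py <<'E'
from h import *
# tray corners (rim, z .028) from the full picture and its direction
C=np.array([ray('top',*p,.028) for p in((440,212),(497,214),(497,280),(439,278))])
f=(C[0]+C[1]-C[2]-C[3])/2;w=(C[0]+C[3]-C[1]-C[2])/2
print('tray c',C.mean(0),'size',np.linalg.norm(f),np.linalg.norm(w),'ang',np.degrees(np.arctan2(f[1],f[0])),np.degrees(np.arctan2(w[1],w[0]))-90)
E
python3 cor.py
python3 - <<'E'
from h import *
im,d=snap('side','s11');s=get_state();print(s['tool_pos'],s['contact_force'],s['opening'])
a=cv2.resize(cv2.imread('pics/t0.png')[200:290,425:510],None,fx=4.6,fy=4.6,interpolation=cv2.INTER_CUBIC)
b=cv2.resize(im[150:250,310:410],None,fx=4,fy=4,interpolation=cv2.INTER_CUBIC)
o=np.zeros((414,800,3),np.uint8);o[:,:391]=a[:414,:391];o[:400,400:]=b
cv2.imwrite('pics/c10.png',o)
E
```

```text
tray c [ 0.44935298 -0.32073319  0.028     ] size 0.19274001683784195 0.1680888605304006 ang -1.835285253337193 -0.3320233482825614
[ 0.62210897 -0.04770273  0.22872158] [-0.62263179  0.11822532  0.64489812] 0.014502251627333205
```

View pics/c10.png

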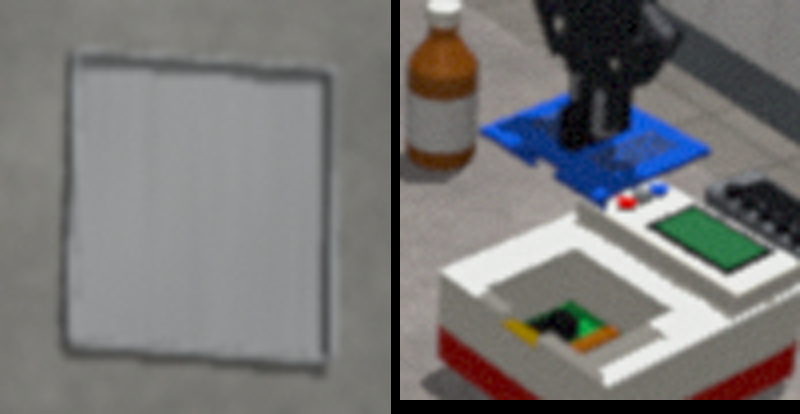

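The cover hangs level from the gripper at side crop (595,150) and the bay is empty. The tray corners are at top px (440,211), (497,215), (496,280) and (439,276).

```bash
sed -i 's/((440,212),(497,214),(497,280),(439,278))/((440.1,211.4),(497.3,214.7),(496,279.7),(438.9,276))/' cor.py; python3 cor.py
python3 - <<'E'
from h import *
s=get_state();t=s['tool_pos'];d=np.load('pics/s11.npz')['d'];P=[]
for x in np.arange(-45,46,5):
  for y in np.arange(-52,-24,4):
    p=t+np.array([0,0,-.008])+np.array([.9928,.1201,0])*x/1000+np.array([-.1201,.9928,0])*y/1000
    u,v=proj('side',p);q=d[int(round(v)),int(round(u))]
    if q>0:P.append([x,y,pt('side',d,int(round(u)),int(round(v)),0)[2]*1000])
P=np.array(P);P=P[abs(P[:,2]-np.median(P[:,2]))<10]
c=np.linalg.lstsq(np.c_[P[:,:2],np.ones(len(P))],P[:,2],rcond=None)[0];print(len(P),'slope',np.degrees(np.arctan(c[:2])),'plate top rel tcp',c[2]-t[2]*1000)
go([.449,-.321,.13],R_of(-1))
E
```

```text
tray c [ 0.4509022 -0.3202484  0.028    ] size 0.18945925716711476 0.1670938641329199 ang -2.504499285416451 -1.8404085159417747
132 slope [1.03017931 0.05462012] plate top rel tcp -9.592718489006472
t 14.5333 at [ 0.6221 -0.0477  0.2287] off [  98.  -250.5 -205. ] dr [7.83 0.4  0.12]
```

Request:
{"name": "step_arm", "arguments": {
  "motion": [
    {"offset": [5, -25, -18], "dr": [1, 0, 0], "jaw": 1},
    {"offset": [12, -50, -38], "dr": [2, 0, 0], "jaw": 1},
    {"offset": [20, -77, -60], "dr": [3, 0, 0], "jaw": 1},
    {"offset": [30, -104, -83], "dr": [4, 0, 0], "jaw": 1},
    {"offset": [40, -131, -106], "dr": [5, 0, 0], "jaw": 1}
  ]
}}

```text
time_s: 14.95
tool_pos: [0.5286, -0.1905, 0.182]
tcp_rot: [[-0.004, -0.032, 0.999], [0.0, 0.999, 0.032], [-1.0, 0.0, -0.004]]
contact_force: [1.2, -1.0, -0.3]
opening: 0.0146
```

```bash
python3 -c "
from h import *
go([.451,-.320,.11],R_of(-2))"
```

```text
t 14.95 at [ 0.5286 -0.1905  0.182 ] off [  72.3 -127.   -81.4] dr [ 3.82 -0.23 -0.02]
```

Request:
{"name": "step_arm", "arguments": {
  "motion": [
    {"offset": [15, -30, -20], "dr": [1, 0, 0], "jaw": 1},
    {"offset": [32, -60, -40], "dr": [2, 0, 0], "jaw": 1},
    {"offset": [50, -92, -60], "dr": [3, 0, 0], "jaw": 1},
    {"offset": [66, -118, -76], "dr": [3.8, 0, 0], "jaw": 1},
    {"offset": [72, -127, -81], "dr": [3.8, 0, 0], "jaw": 1}
  ]
}}

```text
time_s: 15.37
tool_pos: [0.4487, -0.321, 0.1078]
tcp_rot: [[-0.008, 0.038, 0.999], [0.002, 0.999, -0.038], [-1.0, 0.002, -0.008]]
contact_force: [-1.1, -0.2, -1.6]
opening: 0.0147
```

Request:
{"name": "step_arm", "arguments": {
  "motion": [
    {"offset": [0, 0, 0], "dr": [0, 0, 0], "jaw": 1},
    {"offset": [12, 0, 0], "dr": [0, 0, 0], "jaw": 1},
    {"offset": [28, 0, 0], "dr": [0, 0, 0], "jaw": 1},
    {"offset": [44, 0, 0], "dr": [0, 0, 0], "jaw": 1},
    {"offset": [50, 0, 0], "dr": [0, 0, 0], "jaw": 1}
  ]
}}

```text
time_s: 15.78
tool_pos: [0.4528, -0.3168, 0.0594]
tcp_rot: [[-0.005, 0.032, 0.999], [0.002, 0.999, -0.032], [-1.0, 0.002, -0.005]]
contact_force: [-0.4, 0.5, -1.8]
opening: 0.0144
```

```bash
python3 -c "
from h import *
get_image('side');get_image('side')
go([.451,-.320,.034],R_of(-2));print(get_state()['contact_force'])"
```

```text
t 15.8833 at [ 0.4527 -0.3172  0.06  ] off [26.  -3.  -1.5] dr [ 0.14 -0.29 -0.12]
[-0.35532463  0.77243668 -0.61081472]
```

Request:
{"name": "step_arm", "arguments": {
  "motion": [
    {"offset": [7, -2, -1], "dr": [0, -0.3, 0], "jaw": 1},
    {"offset": [13, -2, -1], "dr": [0, -0.3, 0], "jaw": 1},
    {"offset": [18, -2, -1], "dr": [0, -0.3, 0], "jaw": 1},
    {"offset": [22, -2, -1], "dr": [0, -0.3, 0], "jaw": 1},
    {"offset": [23, -2, -1], "dr": [0, -0.3, 0], "jaw": 1}
  ]
}}

```text
time_s: 16.3
tool_pos: [0.4513, -0.321, 0.0377]
tcp_rot: [[0.002, 0.035, 0.999], [0.0, 0.999, -0.035], [-1.0, 0.001, 0.002]]
contact_force: [-1.3, 0.2, -0.9]
opening: 0.0146
```

Request:
{"name": "step_arm", "arguments": {
  "motion": [
    {"offset": [1, 0, 0], "dr": [0, 0, 0], "jaw": 1},
    {"offset": [2, 0, 0], "dr": [0, 0, 0], "jaw": 1},
    {"offset": [3, 0, 0], "dr": [0, 0, 0], "jaw": 1},
    {"offset": [3, 0, 0], "dr": [0, 0, 0], "jaw": 1},
    {"offset": [3, 0, 0], "dr": [0, 0, 0], "jaw": 1}
  ]
}}

```text
time_s: 16.72
tool_pos: [0.4518, -0.3215, 0.0356]
tcp_rot: [[0.003, 0.035, 0.999], [-0.001, 0.999, -0.035], [-1.0, -0.0, 0.003]]
contact_force: [-0.3, -0.3, -0.5]
opening: 0.0146
```

Request:
{"name": "step_arm", "arguments": {
  "motion": [
    {"offset": [1, 0, 0], "dr": [0, 0, 0], "jaw": 1},
    {"offset": [2, 0, 0], "dr": [0, 0, 0], "jaw": 1},
    {"offset": [2.5, 0, 0], "dr": [0, 0, 0], "jaw": 1},
    {"offset": [2.5, 0, 0], "dr": [0, 0, 0], "jaw": 1},
    {"offset": [2.5, 0, 0], "dr": [0, 0, 0], "jaw": 1}
  ]
}}

```text
time_s: 17.13
tool_pos: [0.4521, -0.3216, 0.0336]
tcp_rot: [[0.003, 0.034, 0.999], [-0.001, 0.999, -0.034], [-1.0, -0.001, 0.003]]
contact_force: [-0.8, 0.4, 3.8]
opening: 0.015
```

Contact came at TCP z = 33.6 mm, as predicted for the cover standing on the tray floor. I'll release and retreat.

Request:
{"name": "step_arm", "arguments": {
  "motion": [
    {"offset": [0, 0, 0], "dr": [0, 0, 0], "jaw": 0.5},
    {"offset": [0, 0, 0], "dr": [0, 0, 0], "jaw": 0.3},
    {"offset": [0, 0, 0], "dr": [0, 0, 0], "jaw": 0.1},
    {"offset": [-1, 0, 0], "dr": [0, 0, 0], "jaw": 0},
    {"offset": [-1, 0, 0], "dr": [0, 0, 0], "jaw": 0}
  ]
}}

```text
time_s: 17.55
tool_pos: [0.4517, -0.3214, 0.0338]
tcp_rot: [[0.002, 0.034, 0.999], [-0.0, 0.999, -0.034], [-1.0, -0.0, 0.002]]
contact_force: [-0.3, -0.9, 0.1]
opening: 0.0425
```

Request:
{"name": "step_arm", "arguments": {
  "motion": [
    {"offset": [-8, 0, 0], "dr": [0, 0, 0], "jaw": 0},
    {"offset": [-25, 0, 0], "dr": [0, 0, 0], "jaw": 0},
    {"offset": [-60, 0, 0], "dr": [0, 0, 0], "jaw": 0},
    {"offset": [-100, 0, 0], "dr": [0, 0, 0], "jaw": 0},
    {"offset": [-140, 0, 0], "dr": [0, 0, 0], "jaw": 0}
  ]
}}

```text
time_s: 17.97
tool_pos: [0.4507, -0.3207, 0.175]
tcp_rot: [[0.001, 0.034, 0.999], [0.001, 0.999, -0.034], [-1.0, 0.001, 0.001]]
contact_force: [0.3, -0.6, -0.1]
opening: 0.0427
```

Request:
{"name": "step_arm", "arguments": {
  "motion": [
    {"offset": [-20, 40, -15], "dr": [0, 0, 0], "jaw": 0},
    {"offset": [-30, 80, -30], "dr": [0, 0, 0], "jaw": 0},
    {"offset": [-30, 120, -40], "dr": [0, 0, 0], "jaw": 0},
    {"offset": [-30, 160, -40], "dr": [0, 0, 0], "jaw": 0},
    {"offset": [-30, 200, -40], "dr": [0, 0, 0], "jaw": 0}
  ]
}}

```text
time_s: 18.38
tool_pos: [0.4175, -0.1221, 0.205]
tcp_rot: [[0.005, 0.036, 0.999], [-0.001, 0.999, -0.036], [-1.0, -0.001, 0.005]]
contact_force: [1.6, 0.9, -0.0]
opening: 0.0425
```

Run:
```python
from h import *
im,d=snap('top','t12');im2,d2=snap('side','s12')
a=im[110:300,130:530]
b=cv2.resize(im2[150:380,205:485],None,fx=1.43,fy=1.43,interpolation=cv2.INTER_CUBIC)
a=cv2.resize(a,(568,270),interpolation=cv2.INTER_CUBIC);o=np.zeros((600,800,3),np.uint8);o[:270,:568]=a;o[271:600,:400]=b[:329,:400]
o[271:600,401:]=cv2.resize(im2[280:370,305:420],(399,329),interpolation=cv2.INTER_CUBIC)
cv2.imwrite('pics/c12.png',o)
d0=np.load('pics/t0.npz');
for nm,(u0,u1,v0,v1) in dict(bottle=(240,275,120,170),box=(452,494,130,182),red=(295,312,205,265),longtool=(148,225,200,240),tool=(232,266,208,274)).items():
    q=cv2.absdiff(im,d0['im'])[v0:v1,u0:u1].max(2);print(nm,(q>40).mean())
```

```text
bottle 0.0
box 0.0
red 0.0
longtool 0.0
tool 0.00089126559714795
```

View pics/c12.png

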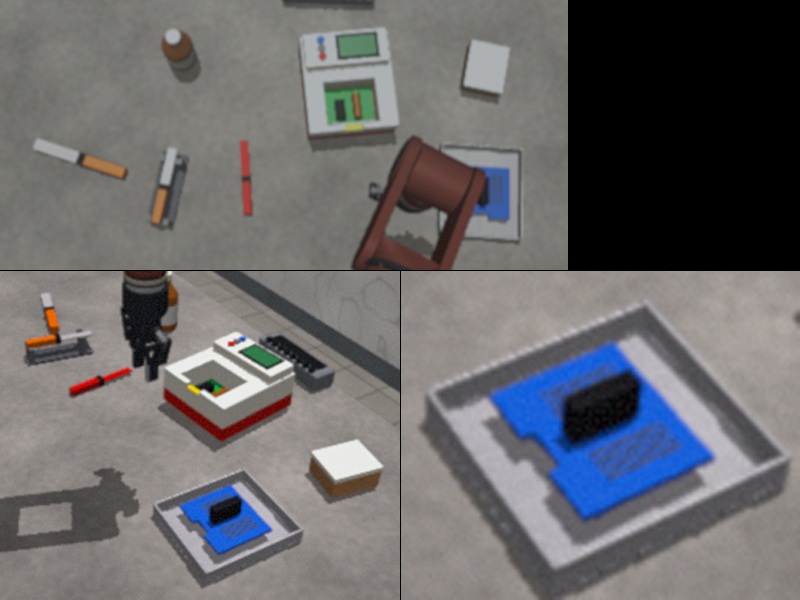

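The picture shows the cover flat in the tray, rib up (bottom-right crop, (600,430)). The bay is empty, the tool is back on its rest, the bystanders are unmoved and the gripper is clear. I'm handing in.

```bash
python3 -c "
from station import *
s=get_state();print(s['time_s'],s['contact_force']);print(finish_job())"
```

```text
18.4833 [-0.54712916 -0.16132005 -0.2984282 ]
the job is handed in; nothing more can be done
None
```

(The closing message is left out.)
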